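Re-zero a ratcheted label feeder and feed two labels

TASK

The label feeder was left part-way through a feed. Flip its pawl lever out so the wheel is free, turn the T-handle back until its lug just rests gently against the yellow stop, flip the pawl in again, and then advance the wheel two clicks, one at a time, letting the pawl drop in after each. Never force the wheel back against the pawl or ram the stop, leave the phone, tumbler and pump bottle alone, and let go at the end.

Things in the scene. Friction and masses are not known exactly. Their poses are not given: they have to be found in the camera images.
- feeder: bench label feeder, a grey base plate 235 x 230 x 18 mm fixed to the table at a yaw that differs from run to run. Origin on the wheel's vertical axis at table height. Its own x points away from the robot at yaw 0, its y to the left. The wheel's axis is upright through the origin.
- wheel (a joint): ratchet wheel angle, rad, growing as it ADVANCES = CLOCKWISE from above; 1.1 to 1.5 at the start. At 0 the T-bar lies along the feeder's x, the red lug towards its -x. Friction 0.06 N m; stays where left. With the pawl in, clicks come at about 0.37 and 0.76 (then 1.15, 1.55); after a click it may run on about 0.12 before the next tooth lifts the pawl.
- disc: all that turns with wheel, rigid: dark ratchet disc 156 mm across, top 74 mm above the table, 16 steel teeth 8 mm high on its rim (radius 60 to 76 mm); below it a label drum, above it a hub and orange T-handle; a red lug stands 16 mm out of the rim. Origin on the axis at table height; x points away from the lug, along the T-bar.
- handle (a point): centre of the orange T-bar, on the wheel's axis, 116 mm above the table. Bar 76 mm long (along the disc's x), 12 mm thick, 24 mm high (104 to 128 mm above the table), on a 12 mm stem above a hub 34 mm across that ends at 88 mm. Grip it across its thickness from above, or push its ends sideways.
- lug (a point): middle of the red lug on the wheel's rim, radius 86 mm, 70 mm above the table, lug 8 mm wide. It is what meets the stop.
- stop_foot: carrier of the yellow stop pin at the feeder's -x side; origin at the feeder's origin. Pin 12 x 8 mm, radius 91 mm, top 80 mm above the table. Where it is clamped varies and is not measured: turned back (anticlockwise), the lug meets it at wheel 0 to 0.10. Firm, rubber-faced: find it by feel; over 6 N on the pin (0.54 N m at the handle beyond friction) is ramming.
- pawl (a joint): angle of pawl and lever, rad: 0 = in (dropped between the teeth), 1.12 = flipped right out. Weighted: it falls to the side it leans to, turning over at about 0.6. A passing tooth lifts it by about 0.12, then it drops. With the pawl in, the wheel can advance but not turn back. It starts in.
- pawl_arm: brass pawl with its lever at the feeder's right (-y), rigid, turning with pawl about an axis along the feeder's y; origin on that axis, 19 mm from pawl_hinge towards the wheel. The brass nose, 8 mm wide, reaches from the hinge towards the feeder's -x and down to the teeth.
- pawl_grip (a point): point on the red sleeve (13 mm thick, 28 mm long) of the pawl's lever, 60 mm from the hinge axis; the lever's end is 75 mm from it. In: the lever leans 32 deg from upright to the feeder's -x side, grip 32 mm to that side of the hinge, 147 mm above the table. Out: the same to the +x side. Push the sleeve with shut fingers along the feeder's +x to flip the pawl out, -x to flip it in. Under 3 N.
- pawl_hinge (a point): point on the pawl's hinge axis below the lever's swing, 96 mm above the table, fixed to the feeder at (50, -105) mm of its x and y. A steel post 12 mm square stands 19 mm from it on the wheel's side.
- phone_mid (a point): centre of the yellow phone, 75 x 150 x 9 mm, lying on the table: leave alone
- tumbler_mid (a point): half-way up the glass tumbler, 72 mm diameter, 100 mm high: leave alone
- pump_mid (a point): 60 mm up the pump bottle, 57 mm diameter, 136 mm high: leave alone

How it is judged:
By the outcome, as a careful person would: the job done as asked, in the order asked, and still so for the second after the job is handed in, with the robot touching nothing.
It also fails if it takes over 72 s, if anything falls off the work surface, if the arm or the gripper's body presses on something with over 40 N, if the wrist force passes 120 N, or if a joint passes its speed limit or range.

ROBOT

A 6-joint arm with a two-finger parallel gripper is mounted at the origin on the work surface. World frame = base frame: x ahead of the robot, y to its left, z up, the work surface at z = 0. Lengths are in m, angles in rad, forces in N, time in s.
With the tool pointing down it reaches from about 0.4 to 0.825 m from the base axis. Payload 7 kg.
Tool frame: the origin (TCP) lies at the very end of the fingers, on their centre line; the grasp point (between the pads) lies 19 mm behind it; z points along the fingers, y is the direction in which the jaws open and shut (so a half turn about z gives the same grasp; the last joint's range is limited). The gripper opens to 88 mm and grips with 3 to 60 N. Pads are 19 mm wide; open, the fingers measure 130 mm over their backs; the gripper's body (78 mm by 193 mm) begins 47 mm behind the grasp point.
Start: joints at [-0.894, 0.359, 0.012, 0, -1.224, -0.288], TCP at [0.256, -0.625, 0.227] pointing down, gripper open.
Joint ranges: [-3.07, 3.07], [-1.43, 2.12], [-1.02, 1.25], [-3.03, 1.67], [-3.05, -0], [-3.03, 3.03]. Speed limits (rad/s): [2.39, 2.39, 3.01, 3.14, 3.14, 3.14].

INTERFACE

Orientations are given as [roll, pitch, yaw] about the fixed x, y, z axes, in that order (R = Rz(yaw) Ry(pitch) Rx(roll)).
In Python, from station import arm gives the robot as it stands.
- The arm moves only by the shell command python3 -m inch 'ROWS' [FORCE]. ROWS is text: rows parted by semicolons, each of 7 numbers parted by spaces: the closure, from 0 (fully open) to 1 (shut), then the shift along the tool's x, y, z each as a share of 300 mm, from -1 to 1, then the turn, a rotation vector about the tool's x, y, z each as a share of 60 degrees, from -1 to 1. In form: grip tx ty tz rx ry rz; .... A call has 1 to 12 rows; each row is the pose to reach, as a shift and turn from the pose commanded when the call began, along the tool's axes at that moment; what a row does not reach only later rows make up. A row lasts 1/10 s, in which the tool goes at most 50 mm and 8.59 degrees, less where a joint would pass 70% of its speed; a pose out of reach is approached as far as the arm can. A call with a number of a shift or a turn outside -1 to 1 is refused whole. A call with a gripper value outside its range is refused whole. The fingers move at their own pace and stop on an object; FORCE is the grip in N (left out, the last holds). Time passes only in rows, so rows that repeat a pose let the fingers close. It gives the time, the measured TCP pose, the force and the opening at its end, in the units of the state.
- arm.get_state(): the state, without advancing time (a new reading comes with each control period).
- arm.grab_frame(name): name is "scene" or "top"; returns a dict with "img" (480x640x3 uint8, red, green, blue), "range_z" (480x640 float32, m along the optical axis (not along the pixel's ray), 0 where there is no reading), "fx", "fy", "cx", "cy" (pixels), "dist" ([k1, k2, p1, p2, k3] as OpenCV has them; the pictures are not rectified), "extrinsics" (4x4, takes a point from world to camera coordinates). Camera axes: x right, y up, looking along -z (the intrinsics and any distortion apply to the point x, -y, -z); pixel columns grow to the right and rows downward; lengths in m; the calibration is good to about 2 mm. A picture is of the moment at which its call begins.
- arm.job_done(): hands the job in, once; it reports no verdict.
The state is a dict: "t": time; "q": joint angles; "qd": joint speeds; "joint_efforts": joint torques, N m; "eef_pos": TCP position; "ee_rot": TCP orientation; "force": force on the tool from outside, world axes, zero at the start; "moment": the same for the moment, N m; "width": finger opening in m.
Only numpy, scipy, OpenCV 4.12 (cv2) and the standard library are available. Lean on these libraries where they do the work, as an engineer would, in place of code of your own. Each camera call takes 0.05 s, during which the arm holds its last target.

## Working session

There is one attempt and no reset: what is moved stays moved. The work goes in short steps, Python scripts to look and compute and a shell command to move; the robot and the scene stay as the last step left them, time stands still between calls to the robot, and variables do not carry over. Pictures are saved under pics/ and viewed, and the job is handed in when it is done.

```bash
ls; mkdir -p pics
python3 - <<'E'
from station import arm
import cv2,numpy as np
s=arm.get_state(); print({k:np.round(v,3).tolist() for k,v in s.items()})
for n in ["scene","top"]:
    f=arm.grab_frame(n); cv2.imwrite(f"pics/{n}0.png",f["img"][:,:,::-1]); np.savez(f"pics/{n}0.npz",**f)
    print(n,f["fx"],f["fy"],f["cx"],f["cy"],f["dist"],np.round(f["extrinsics"],3).tolist())
E
```

```text
pics
{'t': 0.0, 'q': [-0.894, 0.359, 0.011, -0.0, -1.224, -0.288], 'qd': [0.001, 0.002, 0.0, -0.0, -0.001, -0.001], 'joint_efforts': [0.001, -58.272, 29.305, 6.998, 0.007, -0.0], 'eef_pos': [0.256, -0.624, 0.226], 'ee_rot': [3.14, -0.0, -2.753], 'force': [0.649, -0.542, 0.515], 'moment': [-0.017, 0.031, -0.024], 'width': 0.088}
scene 524.9293498927435 524.9293498927435 312.7711623527964 246.70429585713717 [-0.04721122  0.          0.          0.          0.        ] [[0.827, 0.562, 0.013, -0.449], [-0.37, 0.526, 0.766, 0.071], [0.424, -0.639, 0.642, -1.517], [0.0, 0.0, 0.0, 1.0]]
top 465.28602551307216 465.28602551307216 317.725343529938 239.7675796265331 [-0.0746893  0.         0.         0.         0.       ] [[-0.017, -1.0, -0.024, 0.043], [0.995, -0.019, 0.101, -0.517], [-0.101, -0.022, 0.995, -0.955], [0.0, 0.0, 0.0, 1.0]]
```

View pics/scene0.png

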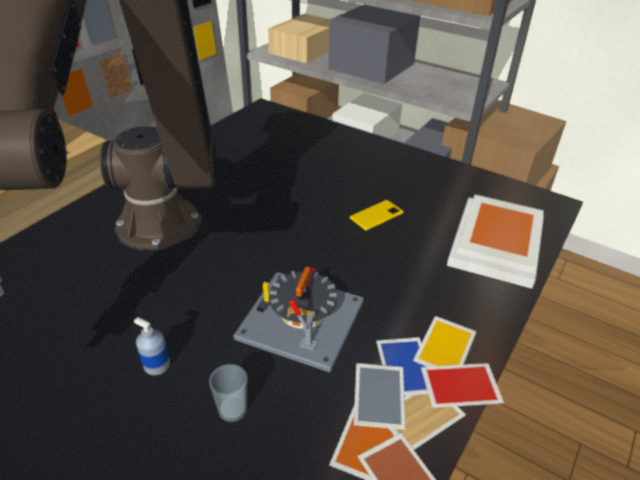

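View pics/top0.png

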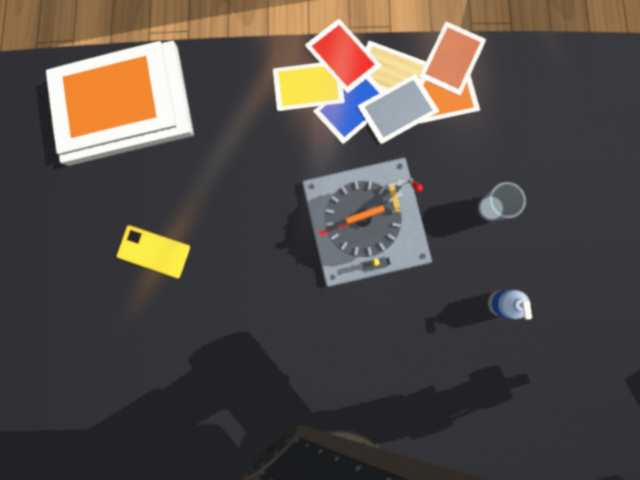

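The scene view shows the feeder near (300,310), the pump at (152,350) and the tumbler at (230,392). In the top view the wheel axis is near (365,215), the red lug at (322,233), the stop at (376,262) and the pawl's red sleeve at (418,186). Next I'll measure these.

```bash
cat > h.py <<'E'
import numpy as np,cv2
def K(f): return np.array([[f["fx"],0,f["cx"]],[0,f["fy"],f["cy"]],[0,0,1]],float)
def ray(f,u,v):
    p=cv2.undistortPoints(np.array([[[u,v]]],float),K(f),np.array(f["dist"],float))[0,0]
    E=np.array(f["extrinsics"]);R=E[:3,:3];t=E[:3,3]
    return -R.T@t, R.T@np.array([p[0],-p[1],-1.0])
def atz(f,u,v,z):
    o,d=ray(f,u,v); return o+d*(z-o[2])/d[2]
def atrange(f,u,v):
    o,d=ray(f,u,v); return o+d*float(f["range_z"][int(v),int(u)])
def proj(f,P):
    P=np.atleast_2d(P);E=np.array(f["extrinsics"]);c=P@E[:3,:3].T+E[:3,3]
    p=np.stack([c[:,0],-c[:,1],-c[:,2]],1)
    return cv2.projectPoints(p,np.zeros(3),np.zeros(3),K(f),np.array(f["dist"],float))[0][:,0]
def cloud(f):
    v,u=np.mgrid[0:480,0:640]
    p=cv2.undistortPoints(np.stack([u,v],-1).reshape(-1,1,2).astype(float),K(f),np.array(f["dist"],float))[:,0]
    r=np.asarray(f["range_z"]).reshape(-1,1)
    c=np.hstack([p[:,:1]*r,-p[:,1:]*r,-r]);E=np.array(f["extrinsics"])
    return ((c-E[:3,3])@E[:3,:3]).reshape(480,640,3)
E
python3 - <<'E'
import numpy as np,cv2
from h import *
f=dict(np.load("pics/top0.npz"));im=f["img"][:,:,::-1]
cv2.imwrite("pics/topz.png",cv2.resize(im[145:295,280:440],None,fx=4.9,fy=4,interpolation=cv2.INTER_CUBIC) if 0 else cv2.resize(im[145:295,285:445],None,fx=4,fy=4,interpolation=cv2.INTER_CUBIC))
g=dict(np.load("pics/scene0.npz"));im2=g["img"][:,:,::-1]
cv2.imwrite("pics/scenez.png",cv2.resize(im2[255:375,225:375],None,fx=5,fy=5,interpolation=cv2.INTER_CUBIC))
C=cloud(f)
# base plate top fit
xyz=C[150:295,295:440].reshape(-1,3); 
m=(abs(xyz[:,2]-.018)<.005); pts=xyz[m]; print(m.sum(), np.median(xyz[:,2]))
r=cv2.minAreaRect(pts[:,:2].astype(np.float32)*1000); print(r, cv2.boxPoints(r))
for n,fr in (("top",f),("scene",g)):
  Cc=cloud(fr); hsv=cv2.cvtColor(fr["img"],cv2.COLOR_RGB2HSV)
  for nm,lo,hi in (("orange",(6,180,120),(14,255,255)),("red",(0,180,100),(4,255,255))):
    k=cv2.inRange(hsv,lo,hi)
    if nm=="red": k|=cv2.inRange(hsv,(174,150,100),(180,255,255))
    nn,lab,st,ce=cv2.connectedComponentsWithStats(k)
    for i in range(1,nn):
      if st[i,4]>8 :
        P=Cc[lab==i]; med=np.median(P,0)
        print(n,nm,st[i],ce[i].round(1),med.round(3))
E
```

```text
6532 0.015888678562593433
((558.4969482421875, -70.62396240234375), (235.70579528808594, 230.86941528320312), 11.981149673461914) [[ 419.2483     17.831038]
 [ 467.17444  -208.00911 ]
 [ 697.7456   -159.07896 ]
 [ 649.81946    66.761185]]
top orange [  64   57   91   80 5064] [108.6  96.5] [0.842 0.489 0.048]
top orange [425  83  47  30 687] [447.8  98.6] [ 0.832 -0.26   0.001]
top orange [346 206  38  18 245] [364.3 214.5] [ 0.554 -0.058  0.127]
top red [314  27  30  37 523] [329.3  44.7] [ 0.967 -0.001  0.006]
top red [348  44  25  39 461] [358.2  63.1] [ 0.919 -0.063  0.006]
top red [413 182  10  10  56] [417.5 186.4] [ 0.6   -0.156  0.159]
top red [319 231   7   4  12] [322.4 232.7] [0.527 0.022 0.073]
scene orange [ 472  204   60   51 1239] [500.4 225.5] [0.818 0.5   0.048]
scene orange [296 267  14  30 161] [302.  281.3] [ 0.56  -0.071  0.127]
scene orange [293 322   6   3  13] [295.5 323.2] [ 0.572 -0.112  0.034]
scene orange [ 337  424   55   49 1192] [360.2 443.9] [ 0.833 -0.263  0.001]
scene red [312 268   3   5  11] [312.9 270. ] [0.528 0.023 0.074]
scene red [289 299  11  17  81] [294.4 306.8] [ 0.605 -0.16   0.151]
scene red [ 428  368   68   35 1820] [460.9 384.8] [ 0.942 -0.033  0.006]
```

View pics/topz.png

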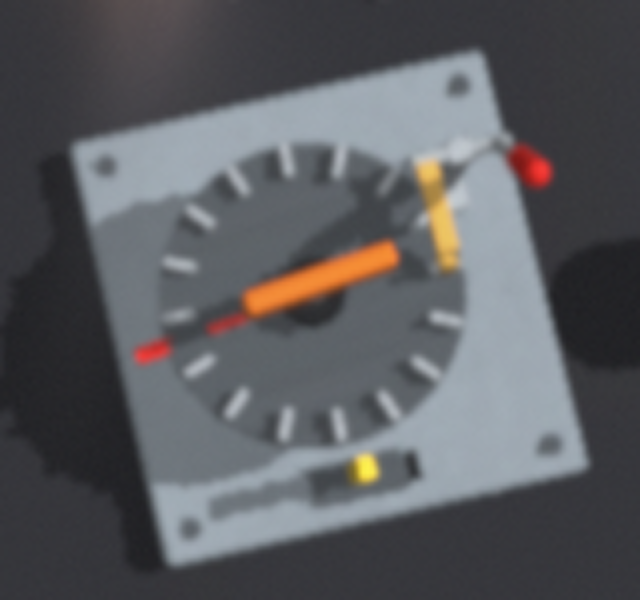

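View pics/scenez.png

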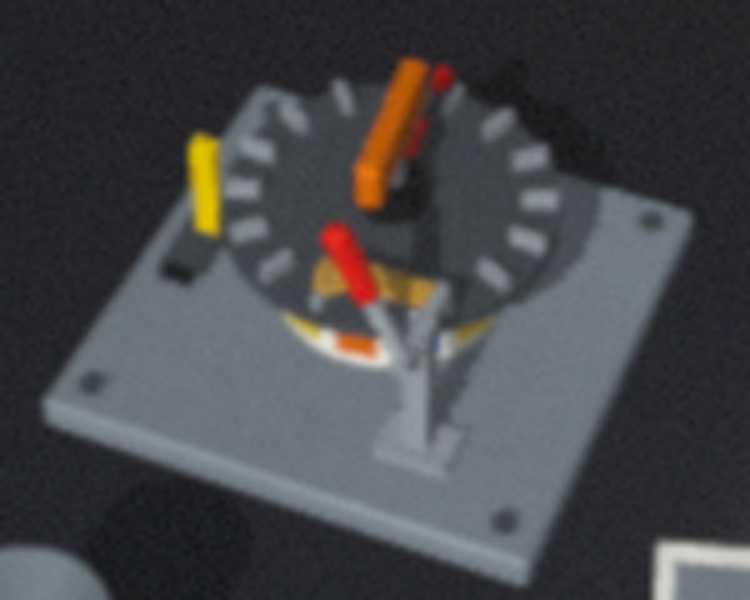

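Top zoom: plate yaw is about 12°. The bar runs from (250,300) to (395,255), with the lug at (152,353) and the sleeve at (530,165). The pawl is in. I'll refine the origin and the wheel angle next.

Run:
```python
import numpy as np,cv2
from scipy.optimize import least_squares
from h import *
f=dict(np.load("pics/top0.npz"));g=dict(np.load("pics/scene0.npz"))
for n,fr,box in (("top",f,(285,445,145,295)),("scene",g,(225,375,255,375))):
  C=cloud(fr);hsv=cv2.cvtColor(fr["img"],cv2.COLOR_RGB2HSV)
  M=np.zeros((480,640),bool);M[box[2]:box[3],box[0]:box[1]]=1
  d=C[M&(abs(C[...,2]-.074)<.004)]
  r=cv2.minEnclosingCircle(d[:,:2].astype(np.float32)*1000);print(n,"disc z",np.median(d[:,2]),r)
  d=C[M&(abs(C[...,2]-.126)<.006)&(hsv[...,1]>180)&(hsv[...,0]<16)&(hsv[...,0]>5)]
  rr=cv2.minAreaRect(d[:,:2].astype(np.float32)*1000);print("bar",rr,len(d))
  v,u=np.nonzero(M&(hsv[...,1]>180)&(hsv[...,0]<16)&(hsv[...,0]>5)&(abs(C[...,2]-.127)<.004))
  P=np.array([atz(fr,a,b,.128) for a,b in zip(u,v)])[:,:2];c=P.mean(0);w=np.linalg.svd(P-c)[2][0];print("bar@128",c,np.degrees(np.arctan2(w[1],w[0])))
  # yellow pin
  v,u=np.nonzero(M&(hsv[...,1]>180)&(hsv[...,0]<32)&(hsv[...,0]>24)&(C[...,2]>.05)); 
  if len(u): print("pin",C[v,u].min(0),C[v,u].max(0),np.median(C[v,u],0))
  v,u=np.nonzero(M&(C[...,2]>.135)&(C[...,2]<.175)); print("high",C[v,u].min(0),C[v,u].max(0),np.median(C[v,u],0),len(u))
  # pump, tumbler
C=cloud(f)
for a,b in ((508,200),(518,303),(495,208)): print(C[b,a])
C=cloud(g)
for a,b in ((230,392),(152,350),(140,322)): print(C[b,a])
```

```text
top disc z 0.0735462140584937 ((556.3253173828125, -61.66830825805664), 97.13211059570312)
bar ((555.2836303710938, -58.30453872680664), (11.605413436889648, 74.5313949584961), 18.791019439697266) 229
bar@128 [ 0.55445592 -0.05847197] -71.1998129987642
pin [ 0.46386092 -0.08079624  0.07220302] [ 0.4659487  -0.07870583  0.08049706] [ 0.46511971 -0.07994649  0.07896298]
high [ 0.59253705 -0.1636507   0.13513995] [ 0.61334134 -0.1488611   0.1646048 ] [ 0.59977292 -0.15448018  0.15844032] 61
scene disc z 0.07369805419758912 ((539.950927734375, -148.64028930664062), 179.95828247070312)
bar ((571.56982421875, -91.69266510009766), (19.48228645324707, 142.93283081054688), 26.774831771850586) 138
bar@128 [ 0.55769264 -0.06318963] -69.1373614016795
pin [ 0.46006968 -0.09057487  0.05164661] [ 0.47377028 -0.07904085  0.08167002] [ 0.46737051 -0.08687697  0.06939987]
high [ 0.5924425  -0.16462121  0.13512272] [ 0.61624357 -0.15150786  0.16540156] [ 0.60369229 -0.16018522  0.15120063] 95
[ 0.59349653 -0.37084434  0.03592797]
[ 0.38028287 -0.34912812  0.11134894]
[ 0.58174556 -0.35282326  0.006056  ]
[ 0.56354096 -0.32747802  0.02045663]
[ 0.4015977  -0.3719625   0.08325941]
[ 0.36866208 -0.36048736  0.13584108]
```

```bash
cat > ov.py <<'E'
import numpy as np,cv2,sys
from h import *
def draw(fr,O,yaw,wheel,pawl,box,s,out,stop=None):
    x0,x1,y0,y1=box
    im=cv2.resize(fr["img"][y0:y1,x0:x1,::-1],None,fx=s,fy=s,interpolation=cv2.INTER_CUBIC)
    c,sn=np.cos(yaw),np.sin(yaw);F=lambda P:np.c_[np.atleast_2d(P)[:,:2]@np.array([[c,sn],[-sn,c]])+O,np.atleast_2d(P)[:,2]]
    def pl(P,col):
        q=((proj(fr,F(np.array(P,float)))-[x0,y0]+.5)*s).astype(int); cv2.polylines(im,[q.reshape(-1,1,2)],False,col,1,cv2.LINE_AA)
    a=np.linspace(0,2*np.pi,73)
    pl([[.078*np.cos(t),.078*np.sin(t),.074] for t in a],(0,255,0))
    b=-wheel; d=np.array([np.cos(b),np.sin(b)]);n=np.array([-d[1],d[0]])
    B=[d*.038*i+n*.006*j for i,j in((1,1),(1,-1),(-1,-1),(-1,1),(1,1))]
    pl([[*p,.128] for p in B],(255,255,0))
    pl([[*(-d*.078),.074],[*(-d*.094),.074]],(255,255,0))
    l=pawl-np.radians(32); h=np.array([.05,-.105,.096]);v=np.array([np.sin(l),0,np.cos(l)])
    w=np.array([np.cos(l),0,-np.sin(l)])*.0065
    pl([h,h+v*.046],(255,0,255)); pl([h+v*.046+w,h+v*.075+w,h+v*.075-w,h+v*.046-w,h+v*.046+w],(255,0,255))
    cv2.imwrite(out,im)
E
python3 - <<'E'
from ov import *
f=dict(np.load("pics/top0.npz"));g=dict(np.load("pics/scene0.npz"))
O=[.556,-.0605]
draw(f,O,np.radians(12),1.43,0,(285,445,145,295),4,"pics/o1.png")
draw(g,O,np.radians(12),1.43,0,(225,375,255,375),5,"pics/o2.png")
E
```

```text
(no output)
```

View pics/o1.png

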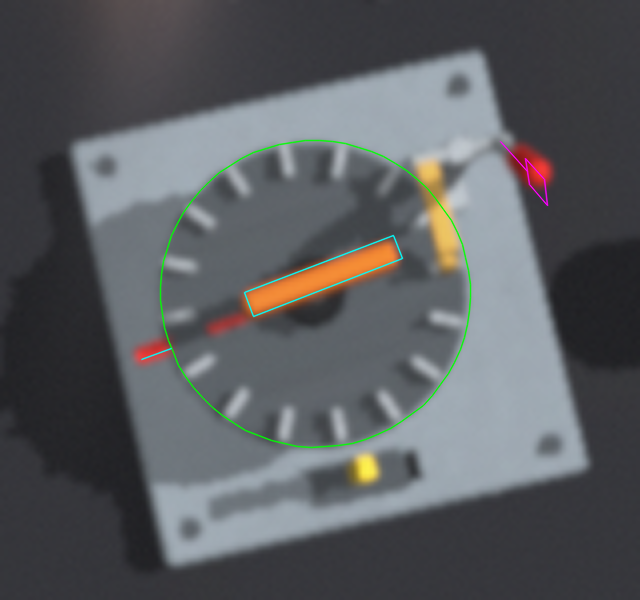

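View pics/o2.png

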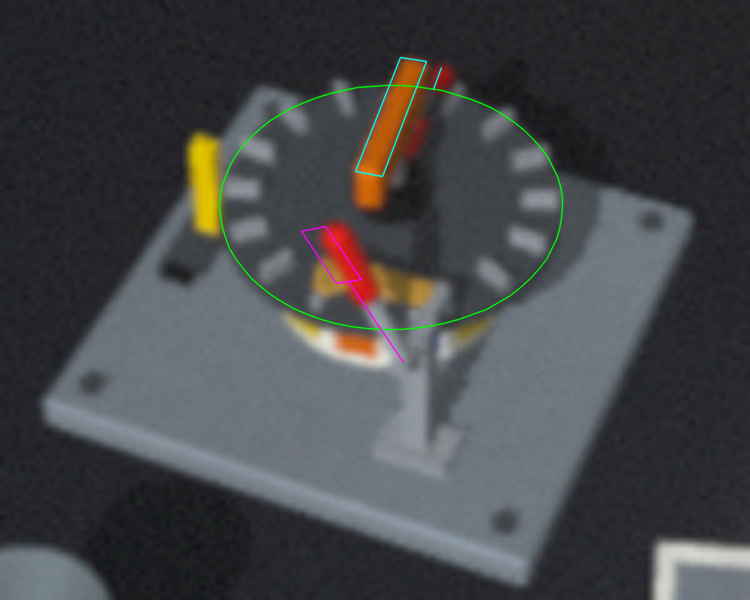

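```bash
cat > plan.py <<'E'
import numpy as np,sys
from station import arm
O=np.array([.556,-.0605]);YAW=np.radians(12)
def w(fx,fy):
    c,s=np.cos(YAW),np.sin(YAW);return O+[c*fx-s*fy,s*fx+c*fy]
def st():
    s=arm.get_state();p=np.array(s["eef_pos"]);y=s["ee_rot"][2]
    d=p[:2]-O;c,sn=np.cos(YAW),np.sin(YAW)
    print("t %.2f pos %s yaw %.1f feeder xy mm %s F %s M %s w %.4f rpy %s q %s"%(s["t"],p.round(4),np.degrees(y),np.round([1e3*(c*d[0]+sn*d[1]),1e3*(c*d[1]-sn*d[0])],1),np.round(s["force"],1),np.round(s["moment"],3),s["width"],np.round(s["ee_rot"],3),np.round(s["q"],2)))
    return p,y
def to(xy,z,yawdeg,frm=None):
    p,y=st() if frm is None else (np.array(frm[:3]),np.radians(frm[3]))
    d=np.r_[xy,z]-p
    T=np.array([d[0]*np.cos(y)+d[1]*np.sin(y),d[0]*np.sin(y)-d[1]*np.cos(y),-d[2]])/.3
    dy=(yawdeg-np.degrees(y)+180)%360-180
    print("shares tx ty tz",T.round(4),"rz",round(-dy/60,4),"rows",np.linalg.norm(d)/.05,abs(dy)/8.59)
E
python3 -c "
from plan import *
to(w(-.040,-.107),.25,-78)"
```

```text
t 0.10 pos [ 0.2557 -0.6242  0.2257] yaw -157.7 feeder xy mm [-411. -489.] F [ 0.  -0.4 -0.1] M [ 0.003 -0.009 -0.004] w 0.0877 rpy [ 3.14  -0.    -2.753] q [-0.89  0.36  0.01 -0.   -1.22 -0.29]
shares tx ty tz [-1.4438  1.0323 -0.0809] rz -1.3288 rows 10.66032031604728 9.281637575701058
```

```bash
python3 -m inch '1 -0.12 0.086 -0.08 -0.1 0 0; 1 -0.24 0.172 -0.08 0 0 -0.1; 1 -0.36 0.258 -0.08 0 0 -0.2; 1 -0.48 0.344 -0.08 0 0 -0.3; 1 -0.6 0.43 -0.08 0 0 -0.4; 1 -0.72 0.516 -0.08 0 0 -0.5; 1 -0.72 0.516 -0.08 0 0 -0.6; 1 -0.72 0.516 -0.08 0 0 -0.66' 20; python3 -c "
from plan import *
to(w(-.040,-.107),.25,-78)"
```

```text
t: 0.9
eef_pos: [0.3979, -0.398, 0.2505]
ee_rot: [3.141, 0.0, -2.055]
force: [-0.7, -0.9, 0.3]
width: 0.0289
t 0.90 pos [ 0.3979 -0.398   0.2505] yaw -117.7 feeder xy mm [-224.8 -297.2] F [-0.7 -0.9  0.3] M [ 0.025  0.058 -0.022] w 0.0289 rpy [ 3.141  0.    -2.055] q [-0.44  0.16 -0.2  -0.   -1.21 -0.05]
shares tx ty tz [-0.8813 -0.0685  0.0017] rz -0.6621 rows 5.3038563107524155 4.624463626463253
```

```bash
python3 -m inch '1 -0.16 -0.012 0 0 0 -0.14; 1 -0.32 -0.025 0 0 0 -0.28; 1 -0.48 -0.037 0 0 0 -0.42; 1 -0.64 -0.05 0 0 0 -0.56; 1 -0.8 -0.062 0 0 0 -0.662; 1 -0.881 -0.0685 0 0 0 -0.662; 1 -0.881 -0.0685 0 0 0 -0.662; 1 -0.881 -0.0685 0 0 0 -0.662'; python3 -c "
from plan import *
to(w(-.040,-.107),.14,-78)"
```

```text
t: 1.7
eef_pos: [0.5397, -0.1754, 0.2501]
ee_rot: [3.141, 0.0, -1.367]
force: [-0.4, -0.1, -0.0]
width: 0.0006
t 1.70 pos [ 0.5397 -0.1754  0.2501] yaw -78.3 feeder xy mm [ -39.8 -109. ] F [-0.4 -0.1 -0. ] M [-0.021  0.143 -0.028] w 0.0006 rpy [ 3.141  0.    -1.367] q [ 0.03  0.17 -0.19 -0.   -1.21  0.17]
shares tx ty tz [-0.0068  0.0006  0.3668] rz -0.0055 rows 2.2014616156333364 0.038248410622502005
```

```bash
python3 -m inch '1 0 0 0.12 0 0 0; 1 0 0 0.24 0 0 0; 1 0 0 0.32 0 0 0; 1 0 0 0.367 0 0 0; 1 0 -0.02 0.367 0 0 0; 1 0 -0.04 0.367 0 0 0'; python3 -c "
from plan import *
st()
f=arm.grab_frame('scene')
import cv2
cv2.imwrite('pics/s1.png',cv2.resize(f['img'][200:380,200:400,::-1],None,fx=3,fy=3))"
```

```text
t: 2.3
eef_pos: [0.5519, -0.1745, 0.141]
ee_rot: [-3.141, -0.0, -1.369]
force: [0.4, 0.0, -0.1]
width: 0.0005
t 2.30 pos [ 0.5519 -0.1745  0.141 ] yaw -78.5 feeder xy mm [ -27.7 -110.7] F [ 0.4  0.  -0.1] M [-0.03   0.026 -0.024] w 0.0005 rpy [-3.141 -0.    -1.369] q [ 0.03  0.27 -0.32  0.   -0.98  0.17]
```

View pics/s1.png

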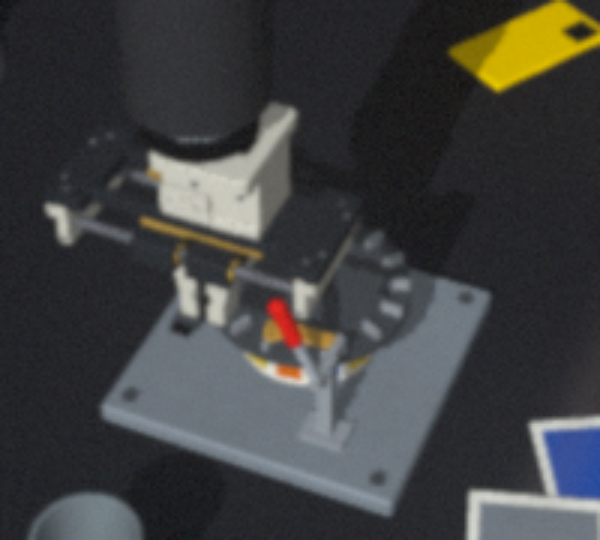

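The shut fingers at (205,300) are on the -x side of the red sleeve at (285,320), at the right height. Now I'll push along feeder +x.

```bash
python3 -m inch '1 0 -0.02 0 0 0 0; 1 0 -0.04 0 0 0 0; 1 0 -0.06 0 0 0 0; 1 0 -0.08 0 0 0 0; 1 0 -0.1 0 0 0 0; 1 0 -0.12 0 0 0 0'; python3 -m inch '1 0 -0.02 0 0 0 0; 1 0 -0.04 0 0 0 0; 1 0 -0.06 0 0 0 0; 1 0 -0.08 0 0 0 0'; python3 -c "
from plan import *
st()
f=arm.grab_frame('scene')
import cv2
cv2.imwrite('pics/s2.png',cv2.resize(f['img'][200:380,200:400,::-1],None,fx=3,fy=3))"
```

```text
t: 2.95
eef_pos: [0.5872, -0.1662, 0.1405]
ee_rot: [3.141, -0.0, -1.368]
force: [-0.3, -0.1, 1.3]
width: 0.0006
t: 3.35
eef_pos: [0.6108, -0.1615, 0.1404]
ee_rot: [3.142, 0.0, -1.368]
force: [0.6, 0.4, -0.3]
width: -0.0001
t 3.35 pos [ 0.6108 -0.1615  0.1404] yaw -78.4 feeder xy mm [  32.6 -110.2] F [ 0.6  0.4 -0.3] M [ 0.047  0.125 -0.008] w -0.0001 rpy [ 3.142  0.    -1.368] q [ 0.05  0.35 -0.2   0.   -1.01  0.15]
```

View pics/s2.png

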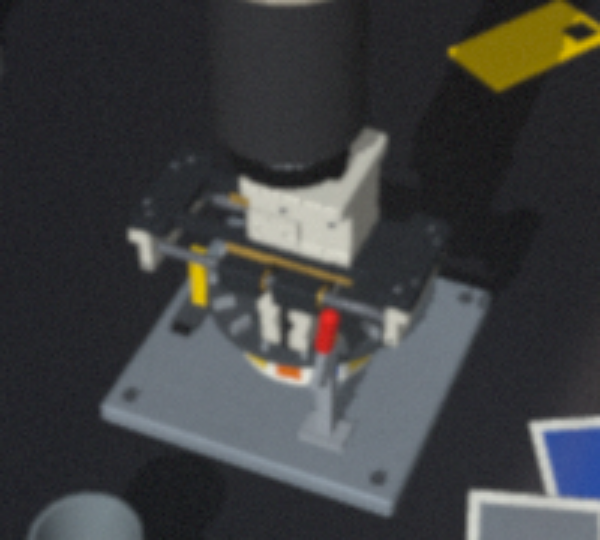

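The lever is nearly upright at (327,330), so I'll push on a little.

```bash
python3 -m inch '1 0 -0.02 0 0 0 0; 1 0 -0.04 0 0 0 0; 1 0 -0.055 0 0 0 0; 1 0 -0.055 0 0 0 0; 1 0 -0.055 0 0 0 0'; python3 -c "
from plan import *
st()
f=arm.grab_frame('scene')
import cv2
cv2.imwrite('pics/s3.png',cv2.resize(f['img'][200:380,200:400,::-1],None,fx=3,fy=3))"
```

```text
t: 3.9
eef_pos: [0.6264, -0.1583, 0.1403]
ee_rot: [3.141, 0.0, -1.368]
force: [-0.6, 0.4, -0.3]
width: 0.0009
t 3.90 pos [ 0.6264 -0.1583  0.1403] yaw -78.4 feeder xy mm [  48.5 -110.3] F [-0.6  0.4 -0.3] M [ 0.025  0.144 -0.016] w 0.0009 rpy [ 3.141  0.    -1.368] q [ 0.05  0.38 -0.17 -0.   -1.03  0.15]
```

View pics/s3.png

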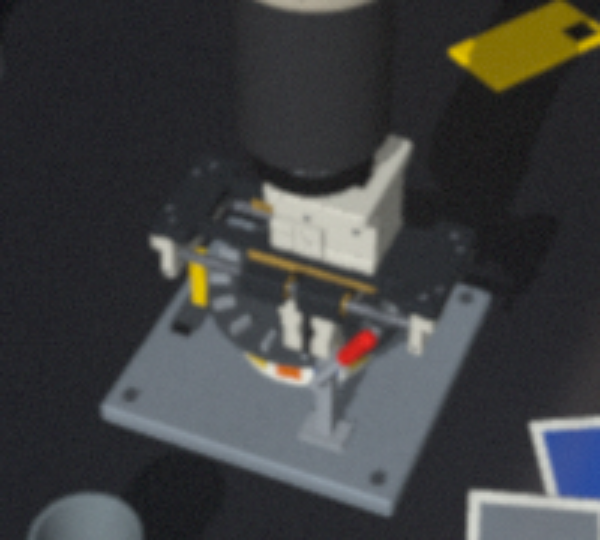

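The lever now leans out at (355,348). I'll lift off and move above the T-handle.

```bash
python3 -m inch '1 0 0.02 -0.1 0 0 0; 1 0 0.02 -0.25 0 0 0; 1 0 0.02 -0.33 0 0 0; 1 0 0.02 -0.33 0 0 0'; python3 -c "
from plan import *
to(O,.19,-70)
f=arm.grab_frame('top')
import cv2
np.savez('pics/top3.npz',**f)
cv2.imwrite('pics/t3.png',cv2.resize(f['img'][145:295,285:445,::-1],None,fx=4,fy=4,interpolation=cv2.INTER_CUBIC))"
```

```text
t: 4.35
eef_pos: [0.6224, -0.16, 0.2445]
ee_rot: [-3.134, -0.002, -1.368]
force: [0.8, -0.1, -0.3]
width: 0.0005
t 4.35 pos [ 0.6224 -0.16    0.2445] yaw -78.4 feeder xy mm [  44.3 -111.1] F [ 0.8 -0.1 -0.3] M [ 0.034  0.08  -0.008] w 0.0005 rpy [-3.134e+00 -2.000e-03 -1.368e+00] q [ 0.05  0.29 -0.05  0.   -1.23  0.15]
shares tx ty tz [-0.3693  0.1501  0.1815] rz -0.1398 rows 2.628001808287382 0.9762270199182633
```

View pics/t3.png

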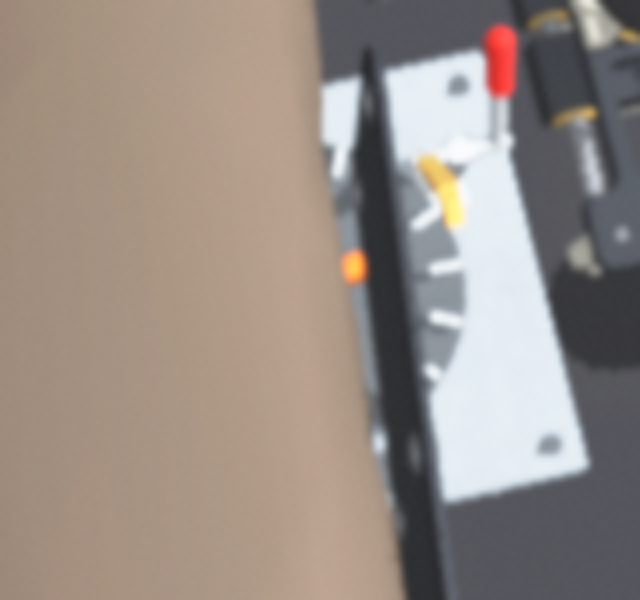

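```bash
python3 -m inch '0.4 -0.12 0.05 0 0 0 -0.05; 0.4 -0.25 0.1 0 0 0 -0.14; 0.4 -0.369 0.15 0.05 0 0 -0.14; 0.4 -0.369 0.15 0.15 0 0 -0.14; 0.4 -0.369 0.15 0.181 0 0 -0.14; 0.4 -0.369 0.15 0.181 0 0 -0.14; 0.4 -0.369 0.15 0.181 0 0 -0.14'; python3 -c "
from plan import *
to([.555,-.0595],.104,-70)
f=arm.grab_frame('scene')
import cv2
cv2.imwrite('pics/s4.png',cv2.resize(f['img'][200:380,200:400,::-1],None,fx=3,fy=3))"
```

```text
t: 5.1
eef_pos: [0.5548, -0.0607, 0.1854]
ee_rot: [3.141, -0.0, -1.222]
force: [0.2, 0.6, 1.0]
width: 0.0497
t 5.10 pos [ 0.5548 -0.0607  0.1854] yaw -70.0 feeder xy mm [-1.2  0.1] F [0.2 0.6 1. ] M [-0.02   0.023 -0.083] w 0.0497 rpy [ 3.141 -0.    -1.222] q [ 0.24  0.2  -0.31  0.   -1.06  0.11]
shares tx ty tz [-0.0035 -0.002   0.2712] rz -0.0006 rows 1.6274851065276625 0.003901234121339309
```

View pics/s4.png

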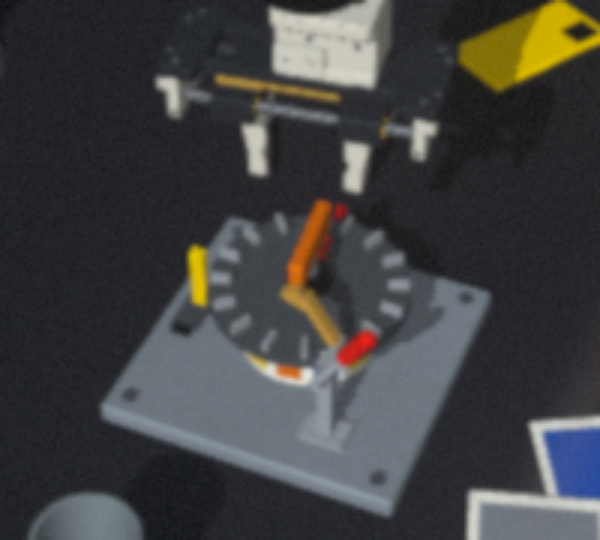

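```bash
python3 -c "
from plan import *
from h import *
f=arm.grab_frame('scene'); C=cloud(f)
hsv=cv2.cvtColor(f['img'],cv2.COLOR_RGB2HSV)
m=(hsv[...,0]>12)&(hsv[...,0]<24)&(hsv[...,1]>110)
m[:290]=0;m[322:]=0;m[:,:285]=0;m[:,322:]=0
P=C[m];P=P[P[:,2]>.08];d=P[:,:2]-O;c,s=np.cos(YAW),np.sin(YAW)
q=np.c_[c*d[:,0]+s*d[:,1],c*d[:,1]-s*d[:,0],P[:,2]];q=q[q[:,2].argsort()];print(len(q));print((q[::max(1,len(q)//14)]*1e3).round())
"
```

```text
174
[[  8. -13.  82.]
 [ 49. -70. 103.]
 [  9. -30. 108.]
 [ 42. -65. 111.]
 [  7. -37. 114.]
 [ 39. -69. 116.]
 [ 38. -66. 119.]
 [ 34. -73. 121.]
 [ 34. -64. 125.]
 [ 16. -69. 129.]
 [ 31. -72. 131.]
 [ 13. -68. 133.]
 [ 10. -70. 136.]
 [ 18. -62. 138.]
 [ 13. -66. 140.]]
```

```bash
python3 -m inch '0.4 -0.002 0 0.1 0 0 0; 0.4 -0.002 0 0.2 0 0 0; 0.4 -0.002 0 0.25 0 0 0; 0.4 -0.002 0 0.271 0 0 0; 0.4 -0.002 0 0.271 0 0 0'; python3 -m inch '1 0 0 0 0 0 0;1 0 0 0 0 0 0;1 0 0 0 0 0 0;1 0 0 0 0 0 0;1 0 0 0 0 0 0; 1 0 0 0 0 0 0' 10; python3 -c "
from plan import *
st()"
```

```text
t: 5.7
eef_pos: [0.5542, -0.0599, 0.1038]
ee_rot: [3.141, -0.0, -1.222]
force: [0.3, -0.6, 1.3]
width: 0.0524
t: 6.3
eef_pos: [0.5545, -0.0593, 0.1041]
ee_rot: [-3.14, -0.0, -1.222]
force: [-1.9, -0.2, 0.1]
width: 0.012
t 6.30 pos [ 0.5545 -0.0593  0.1041] yaw -70.0 feeder xy mm [-1.2  1.4] F [-1.9 -0.2  0.1] M [ 0.291  0.398 -0.074] w 0.0120 rpy [-3.14  -0.    -1.222] q [ 0.24  0.28 -0.41 -0.   -0.88  0.1 ]
```

```bash
python3 -m inch '1 0 0 0 0 0 -0.03; 1 0 0 0 0 0 -0.08; 1 0 0 0 0 0 -0.14; 1 0 0 0 0 0 -0.2; 1 0 0 0 0 0 -0.26; 1 0 0 0 0 0 -0.32; 1 0 0 0 0 0 -0.38; 1 0 0 0 0 0 -0.44; 1 0 0 0 0 0 -0.48; 1 0 0 0 0 0 -0.5;1 0 0 0 0 0 -0.5'; python3 -c "
from plan import *
st()
f=arm.grab_frame('scene')
import cv2
cv2.imwrite('pics/s5.png',cv2.resize(f['img'][200:380,200:400,::-1],None,fx=3,fy=3))"
```

```text
t: 7.4
eef_pos: [0.5547, -0.0592, 0.1041]
ee_rot: [-3.14, -0.001, -0.698]
force: [2.5, 2.7, -0.3]
width: 0.0122
t 7.40 pos [ 0.5547 -0.0592  0.1041] yaw -40.0 feeder xy mm [-1.   1.5] F [ 2.5  2.7 -0.3] M [ 0.787 -0.751  0.023] w 0.0122 rpy [-3.14e+00 -1.00e-03 -6.98e-01] q [ 0.24  0.28 -0.41 -0.   -0.88  0.63]
```

View pics/s5.png

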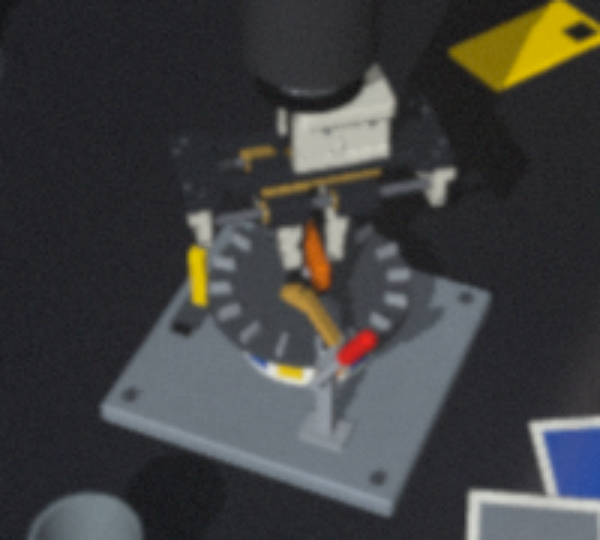

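```bash
python3 -m inch '1 0 0 0 0 0 -0.03; 1 0 0 0 0 0 -0.08; 1 0 0 0 0 0 -0.14; 1 0 0 0 0 0 -0.2; 1 0 0 0 0 0 -0.26; 1 0 0 0 0 0 -0.32; 1 0 0 0 0 0 -0.38; 1 0 0 0 0 0 -0.44; 1 0 0 0 0 0 -0.48; 1 0 0 0 0 0 -0.5;1 0 0 0 0 0 -0.5'; python3 -c "
from plan import *
st()
f=arm.grab_frame('scene')
import cv2
cv2.imwrite('pics/s6.png',cv2.resize(f['img'][200:380,200:400,::-1],None,fx=3,fy=3))"
```

```text
t: 8.55
eef_pos: [0.5549, -0.0589, 0.1041]
ee_rot: [-3.141, -0.001, -0.175]
force: [2.5, 3.5, -0.1]
width: 0.0121
t 8.55 pos [ 0.5549 -0.0589  0.1041] yaw -10.0 feeder xy mm [-0.8  1.8] F [ 2.5  3.5 -0.1] M [ 1.386 -0.941  0.02 ] w 0.0121 rpy [-3.141e+00 -1.000e-03 -1.750e-01] q [ 0.24  0.28 -0.41 -0.   -0.88  1.15]
```

View pics/s6.png

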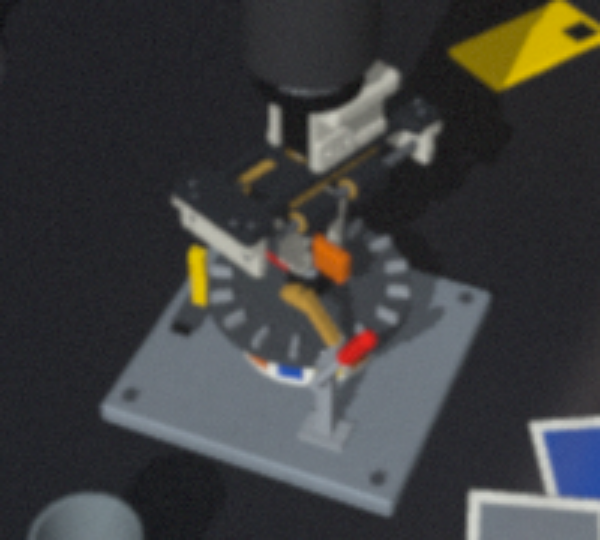

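```bash
cat > mz.py <<'E'
# print moment about z; fail if it shows contact (wheel pushes tool clockwise)
import sys,numpy as np
from station import arm
s=arm.get_state();m=s["moment"][2]
print("t %.2f yaw %.2f mz %.3f F %s ef6 %.3f"%(s["t"],np.degrees(s["ee_rot"][2]),m,np.round(s["force"],1),s["joint_efforts"][5]))
sys.exit(0 if abs(m)<float(sys.argv[1]) else 1)
E
python3 -m inch '1 0 0 0 0 0 -0.02; 1 0 0 0 0 0 -0.045; 1 0 0 0 0 0 -0.07; 1 0 0 0 0 0 -0.095'; python3 mz.py .15 && python3 -m inch '1 0 0 0 0 0 -0.025; 1 0 0 0 0 0 -0.05; 1 0 0 0 0 0 -0.075'; python3 mz.py .15 && python3 -m inch '1 0 0 0 0 0 -0.01; 1 0 0 0 0 0 -0.02; 1 0 0 0 0 0 -0.03'; python3 mz.py .15; python3 -m inch '1 0 0 0 0 0 0'; python3 mz.py .15
```

```text
t: 9.0
eef_pos: [0.5549, -0.0589, 0.1041]
ee_rot: [-3.141, -0.002, -0.075]
force: [2.6, 4.1, -0.9]
width: 0.012
t 9.00 yaw -4.29 mz -0.006 F [ 2.6  4.1 -0.9] ef6 -0.365
t: 9.3
eef_pos: [0.5549, -0.0588, 0.1041]
ee_rot: [-3.141, -0.002, 0.004]
force: [2.0, 4.3, -0.3]
width: 0.0117
t 9.30 yaw 0.21 mz -0.083 F [ 2.   4.3 -0.3] ef6 -0.365
t: 9.6
eef_pos: [0.5549, -0.0588, 0.1041]
ee_rot: [-3.141, -0.002, 0.034]
force: [3.0, 5.9, -0.4]
width: 0.0116
t 9.60 yaw 1.97 mz -0.087 F [ 3.   5.9 -0.4] ef6 -0.107
t: 9.7
eef_pos: [0.5549, -0.0588, 0.1041]
ee_rot: [-3.141, -0.002, 0.034]
force: [3.4, 5.7, -0.2]
width: 0.0118
t 9.70 yaw 1.97 mz -0.039 F [ 3.4  5.7 -0.2] ef6 0.156
```

```bash
python3 -m inch '1 0.001 -0.0015 0 0 0 0;1 0.0015 -0.003 0 0 0 0'; python3 mz.py .15; 
python3 -m inch '1 0 0 0 0 0 -0.004;1 0 0 0 0 0 -0.008' >/dev/null; python3 mz.py .16 && 
python3 -m inch '1 0 0 0 0 0 -0.004;1 0 0 0 0 0 -0.008' >/dev/null && python3 mz.py .16 && 
python3 -m inch '1 0 0 0 0 0 -0.004;1 0 0 0 0 0 -0.008' >/dev/null && python3 mz.py .16 && 
python3 -m inch '1 0 0 0 0 0 -0.004;1 0 0 0 0 0 -0.008' >/dev/null && python3 mz.py .16 && 
python3 -m inch '1 0 0 0 0 0 -0.004;1 0 0 0 0 0 -0.008' >/dev/null && python3 mz.py .16 && 
python3 -m inch '1 0 0 0 0 0 -0.004;1 0 0 0 0 0 -0.008' >/dev/null && python3 mz.py .16
```

```text
t: 9.9
eef_pos: [0.5548, -0.0587, 0.1041]
ee_rot: [3.141, -0.001, 0.035]
force: [3.6, -0.7, -0.2]
width: 0.0116
t 9.90 yaw 1.98 mz -0.009 F [ 3.6 -0.7 -0.2] ef6 0.030
t 10.10 yaw 2.49 mz -0.051 F [ 4.1  0.5 -0. ] ef6 -0.027
t 10.30 yaw 2.98 mz -0.050 F [ 4.5 -0.8  0.5] ef6 -0.010
t 10.50 yaw 3.46 mz -0.025 F [ 5.  -1.1  0.3] ef6 -0.009
t 10.70 yaw 3.94 mz -0.033 F [ 4.3 -1.7  1.4] ef6 -0.009
t 10.90 yaw 4.42 mz -0.110 F [ 5.1 -1.3  0.6] ef6 -0.009
t 11.10 yaw 4.90 mz -0.035 F [ 4.8 -1.1 -0.1] ef6 -0.009
```

```bash
python3 -m inch '1 0 0 0 0 0 -0.004;1 0 0 0 0 0 -0.008' >/dev/null; python3 mz.py .16 && 
python3 -m inch '1 0 0 0 0 0 -0.004;1 0 0 0 0 0 -0.008' >/dev/null && python3 mz.py .16 && 
python3 -m inch '1 0 0 0 0 0 -0.004;1 0 0 0 0 0 -0.008' >/dev/null && python3 mz.py .16 && 
python3 -m inch '1 0 0 0 0 0 -0.004;1 0 0 0 0 0 -0.008' >/dev/null && python3 mz.py .16 && 
python3 -m inch '1 0 0 0 0 0 -0.004;1 0 0 0 0 0 -0.008' >/dev/null && python3 mz.py .16 && 
python3 -m inch '1 0 0 0 0 0 -0.004;1 0 0 0 0 0 -0.008' >/dev/null && python3 mz.py .16; python3 -c "
from plan import *
st()
f=arm.grab_frame('scene')
import cv2
cv2.imwrite('pics/s7.png',cv2.resize(f['img'][230:350,230:370,::-1],None,fx=5,fy=5,interpolation=cv2.INTER_CUBIC))"
```

```text
t 11.30 yaw 5.38 mz -0.068 F [ 5.9 -0.9  0.7] ef6 -0.009
t 11.50 yaw 5.86 mz -0.030 F [ 4.5 -1.   0.6] ef6 -0.009
t 11.70 yaw 6.34 mz -0.042 F [ 4.1 -0.7  2.1] ef6 -0.009
t 11.90 yaw 6.82 mz -0.048 F [ 4.2 -0.8  1.4] ef6 -0.009
t 12.10 yaw 7.30 mz -0.085 F [ 4.7 -0.6  0.5] ef6 -0.009
t 12.30 yaw 7.78 mz -0.039 F [ 6.  -0.4  0.8] ef6 -0.009
t 12.30 pos [ 0.5548 -0.0586  0.1041] yaw 7.8 feeder xy mm [-0.8  2.1] F [ 6.  -0.4  0.8] M [-0.424 -1.647 -0.039] w 0.0116 rpy [ 3.141e+00 -1.000e-03  1.360e-01] q [ 0.25  0.28 -0.41  0.   -0.88  1.46]
```

View pics/s7.png

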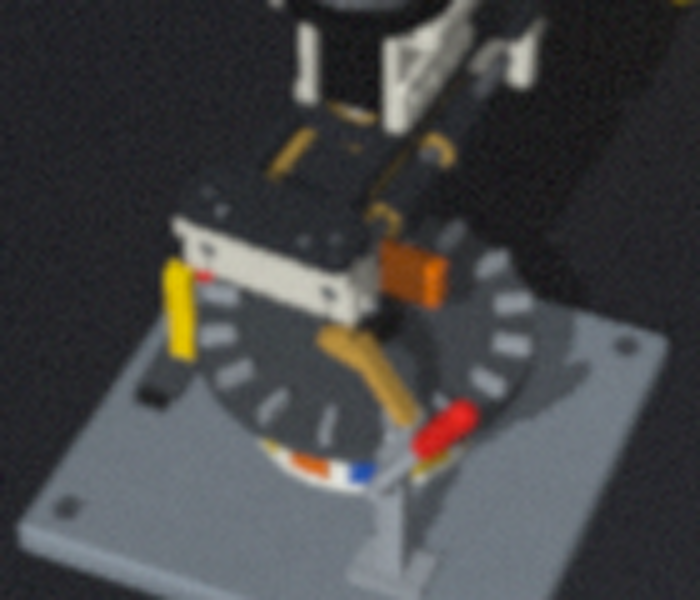

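The red lug at (203,275) is very close to the yellow pin at (180,290). I'll carry on slowly.

```bash
python3 -m inch '1 0.0012 0 0 0 0 -0.003;1 0.0012 0 0 0 0 -0.006' >/dev/null; python3 mz.py .16 && 
python3 -m inch '1 0 0 0 0 0 -0.003;1 0 0 0 0 0 -0.006' >/dev/null && python3 mz.py .15 && 
python3 -m inch '1 0 0 0 0 0 -0.003;1 0 0 0 0 0 -0.006' >/dev/null && python3 mz.py .15 && 
python3 -m inch '1 0 0 0 0 0 -0.003;1 0 0 0 0 0 -0.006' >/dev/null && python3 mz.py .15 && 
python3 -m inch '1 0 0 0 0 0 -0.003;1 0 0 0 0 0 -0.006' >/dev/null && python3 mz.py .15 && 
python3 -m inch '1 0 0 0 0 0 -0.003;1 0 0 0 0 0 -0.006' >/dev/null && python3 mz.py .15 &&
python3 -m inch '1 0 0 0 0 0 -0.003;1 0 0 0 0 0 -0.006' >/dev/null && python3 mz.py .15 &&
python3 -m inch '1 0 0 0 0 0 -0.003;1 0 0 0 0 0 -0.006' >/dev/null && python3 mz.py .15
```

```text
t 12.55 yaw 8.14 mz -0.030 F [ 3.2 -0.4  2.6] ef6 0.005
t 12.75 yaw 8.50 mz -0.052 F [ 3.3 -0.2  4.4] ef6 0.008
t 12.95 yaw 8.86 mz -0.041 F [ 2.9 -0.7  5.6] ef6 0.008
t 13.15 yaw 9.21 mz -0.035 F [ 2.8 -1.3  5.4] ef6 0.008
t 13.35 yaw 9.58 mz -0.011 F [ 3.6 -1.1  5.1] ef6 0.008
t 13.55 yaw 9.93 mz -0.069 F [ 3.3 -1.3  6. ] ef6 0.008
t 13.75 yaw 10.30 mz -0.069 F [ 2.6 -0.3  5. ] ef6 0.008
t 13.95 yaw 10.66 mz -0.134 F [ 2.1 -0.8  5.2] ef6 0.028
```

```bash
python3 -c "
from plan import *
st()
f=arm.grab_frame('scene')
st()
g=arm.grab_frame('top');st()
import cv2
cv2.imwrite('pics/s8.png',cv2.resize(f['img'][230:350,230:370,::-1],None,fx=5,fy=5,interpolation=cv2.INTER_CUBIC))
cv2.imwrite('pics/t8.png',cv2.resize(g['img'][145:295,285:445,::-1],None,fx=4,fy=4,interpolation=cv2.INTER_CUBIC))"
```

```text
t 13.95 pos [ 0.5548 -0.0586  0.104 ] yaw 10.7 feeder xy mm [-0.7  2.1] F [ 2.1 -0.8  5.2] M [-0.405 -0.959 -0.134] w 0.0120 rpy [ 3.141 -0.     0.186] q [ 0.25  0.28 -0.41  0.   -0.88  1.51]
t 14.00 pos [ 0.5549 -0.0586  0.1041] yaw 10.7 feeder xy mm [-0.7  2.1] F [ 2.2 -1.2  5. ] M [-0.463 -0.906 -0.066] w 0.0122 rpy [ 3.142 -0.     0.186] q [ 0.25  0.28 -0.41  0.   -0.88  1.51]
t 14.05 pos [ 0.5548 -0.0586  0.104 ] yaw 10.7 feeder xy mm [-0.8  2.1] F [ 3.2 -1.4  5.2] M [-0.487 -0.942 -0.119] w 0.0118 rpy [ 3.142 -0.     0.186] q [ 0.25  0.28 -0.41  0.   -0.88  1.51]
```

View pics/s8.png

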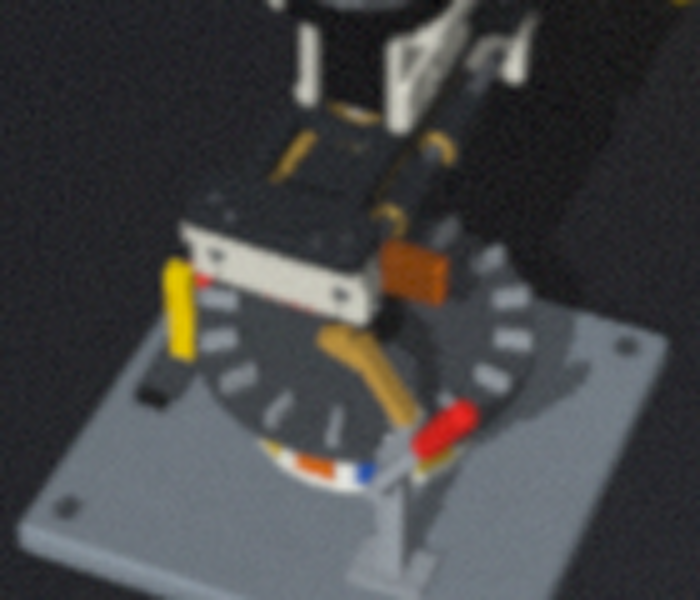

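View pics/t8.png

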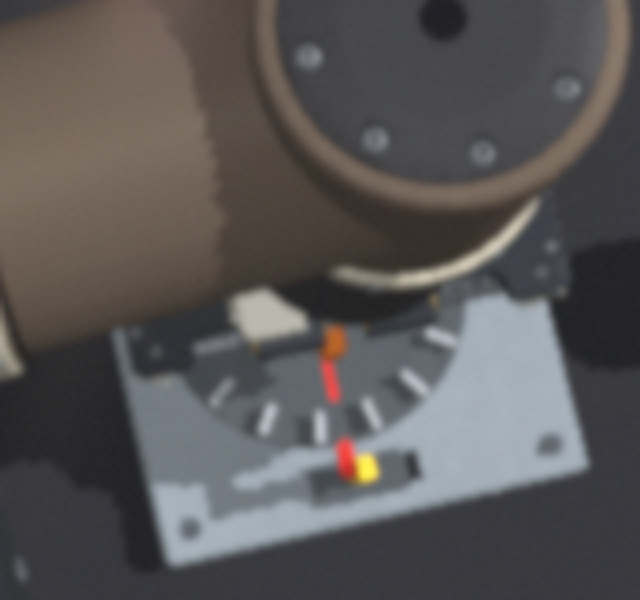

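The top view shows the lug at (347,458) against or just short of the pin at (367,468). I'll take smaller steps and average the moment.

```bash
cat > mza.py <<'E'
import sys,numpy as np
from station import arm
m=[];F=[]
for i in range(4):
    arm.grab_frame("top");s=arm.get_state();m.append(s["moment"][2]);F.append(s["force"])
print("t %.2f yaw %.2f mz %.3f+-%.3f F %s w %.4f"%(s["t"],np.degrees(s["ee_rot"][2]),np.mean(m),np.std(m)/2,np.mean(F,0).round(1),s["width"]))
sys.exit(0 if abs(np.mean(m))<float(sys.argv[1]) else 1)
E
python3 mza.py .2; python3 -m inch '1 0 0 0 0 0 -0.003;1 0 0 0 0 0 -0.003' >/dev/null; python3 mza.py .2 && python3 -m inch '1 0 0 0 0 0 -0.003;1 0 0 0 0 0 -0.003' >/dev/null && python3 mza.py .2 && python3 -m inch '1 0 0 0 0 0 -0.003;1 0 0 0 0 0 -0.003' >/dev/null && python3 mza.py .2
```

```text
t 14.25 yaw 10.64 mz -0.090+-0.020 F [ 2.8 -1.   5.2] w 0.0118
t 14.65 yaw 10.82 mz -0.121+-0.008 F [ 2.9 -1.5  5.6] w 0.0117
t 15.05 yaw 11.00 mz -0.165+-0.012 F [ 3.1 -1.1  4.9] w 0.0120
t 15.45 yaw 11.17 mz -0.191+-0.006 F [ 2.9 -0.9  5.2] w 0.0121
```

The moment climbs steadily with angle, about -0.19 N m, so the lug is resting on the stop at roughly 1.5–2 N. Now I'll release and lift off.

```bash
python3 -m inch '0.7 0 0 0 0 0 0; 0.6 0 0 0 0 0 0; 0.6 0 0 0 0 0 0;0.6 0 0 0 0 0 0'; python3 mza.py .2;  python3 -m inch '0.6 0 0 -0.05 0 0 0; 0.6 0 0 -0.15 0 0 0; 0.6 0 0 -0.3 0 0 0;0.6 0 0 -0.45 0 0 0;0.6 0 0 -0.45 0 0 0;0.6 0 0 -0.45 0 0 0';  python3 -c "
from plan import *
st()
f=arm.grab_frame('scene')
g=arm.grab_frame('top')
to(w(.130,-.109),.25,-78)
import cv2
np.savez('pics/s9.npz',**f)
cv2.imwrite('pics/s9.png',cv2.resize(f['img'][230:350,230:370,::-1],None,fx=5,fy=5,interpolation=cv2.INTER_CUBIC))
cv2.imwrite('pics/t9.png',cv2.resize(g['img'][145:295,285:445,::-1],None,fx=4,fy=4,interpolation=cv2.INTER_CUBIC))"
```

```text
t: 15.85
eef_pos: [0.5541, -0.0586, 0.1033]
ee_rot: [-3.141, 0.001, 0.195]
force: [-0.3, -0.4, -0.1]
width: 0.0339
t 16.05 yaw 11.18 mz 0.004+-0.014 F [ 0.1  0.1 -0.4] w 0.0352
t: 16.65
eef_pos: [0.5552, -0.0584, 0.2402]
ee_rot: [-3.141, -0.003, 0.195]
force: [0.2, 0.2, -1.0]
width: 0.0354
t 16.65 pos [ 0.5552 -0.0584  0.2402] yaw 11.2 feeder xy mm [-0.3  2.3] F [ 0.2  0.2 -1. ] M [-0.093  0.178 -0.004] w 0.0354 rpy [-3.141e+00 -3.000e-03  1.950e-01] q [ 0.25  0.16 -0.23 -0.   -1.18  1.52]
t 16.75 pos [ 0.5541 -0.0585  0.238 ] yaw 11.2 feeder xy mm [-1.5  2.3] F [ 0.2 -0.  -0.7] M [-0.133  0.202  0.049] w 0.0346 rpy [-3.141e+00  1.000e-03  1.950e-01] q [ 0.25  0.16 -0.23 -0.   -1.18  1.52]
shares tx ty tz [ 0.4436  0.3646 -0.0401] rz 1.486 rows 3.4537504078047836 10.379839237306246
```

View pics/s9.png

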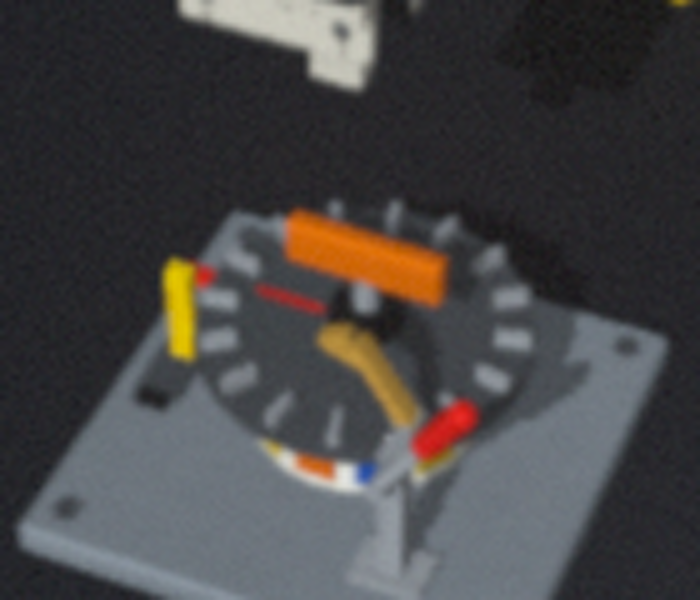

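View pics/t9.png

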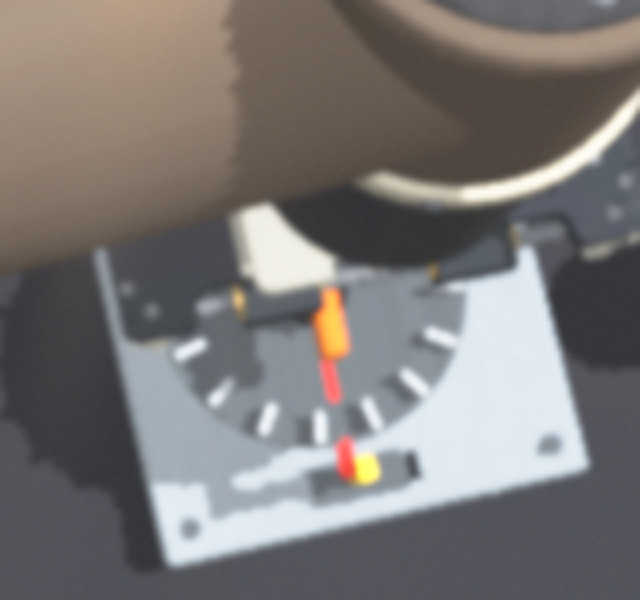

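The lug rests against the pin and the pawl is still out. Next I'll go to the +x side of the lever with fingers shut.

```bash
python3 -m inch '1 0 0 -0.04 0 0 0.13; 1 0.1 0.08 -0.04 0 0 0.26; 1 0.2 0.16 -0.04 0 0 0.39; 1 0.3 0.24 -0.04 0 0 0.52; 1 0.4 0.32 -0.04 0 0 0.65; 1 0.46 0.365 -0.04 0 0 0.78; 1 0.46 0.365 -0.04 0 0 0.9;1 0.46 0.365 -0.04 0 0 0.9'; python3 -c "
from plan import *
to(w(.135,-.109),.25,-78)"
```

```text
t: 17.55
eef_pos: [0.711, -0.1397, 0.2477]
ee_rot: [3.138, 0.003, -0.75]
force: [-1.0, 0.5, -0.9]
width: 0.0007
t 17.55 pos [ 0.711  -0.1397  0.2477] yaw -43.0 feeder xy mm [ 135.2 -109.7] F [-1.   0.5 -0.9] M [-0.001  0.1    0.003] w 0.0007 rpy [ 3.138e+00  3.000e-03 -7.500e-01] q [ 0.07  0.43  0.17 -0.   -1.32  0.75]
shares tx ty tz [-0.0023 -0.0009 -0.0078] rz 0.5837 rows 0.04904823323518069 4.076886185684917
```

```bash
python3 -m inch '1 0 0 0 0 0 0.14; 1 0 0 0 0 0 0.28; 1 0 0 0 0 0 0.42; 1 0 0 0.1 0 0 0.56; 1 0 0 0.2 0 0 0.583; 1 0 0 0.3 0 0 0.583; 1 0 0 0.36 0 0 0.583; 1 0 0 0.36 0 0 0.583'; python3 -c "
from plan import *
to(w(.08,-.109),.14,-78)"
```

```text
t: 18.35
eef_pos: [0.7087, -0.1388, 0.1387]
ee_rot: [3.135, 0.002, -1.354]
force: [-0.0, 0.4, -0.6]
width: 0.0003
t 18.35 pos [ 0.7087 -0.1388  0.1387] yaw -77.6 feeder xy mm [ 133.1 -108.3] F [-0.   0.4 -0.6] M [-0.01   0.141 -0.008] w 0.0003 rpy [ 3.135e+00  2.000e-03 -1.354e+00] q [ 0.07  0.5   0.02 -0.   -1.11  0.14]
shares tx ty tz [ 0.0012  0.1769 -0.0042] rz 0.0066 rows 1.0619725861266676 0.04584619860081184
```

```bash
python3 -m inch '1 0 0.03 0 0 0 0; 1 0 0.05 0 0 0 0; 1 0 0.07 0 0 0 0; 1 0 0.09 0 0 0 0; 1 0 0.11 0 0 0 0; 1 0 0.13 0 0 0 0; 1 0 0.15 0 0 0 0; 1 0 0.17 0 0 0 0; 1 0 0.19 0 0 0 0; 1 0 0.21 0 0 0 0'; python3 -m inch '1 0 0.02 0 0 0 0; 1 0 0.04 0 0 0 0; 1 0 0.06 0 0 0 0;  1 0 0.06 0 0 0 0;  1 0 0.06 0 0 0 0';python3 -c "
from plan import *
st()
f=arm.grab_frame('scene')
import cv2
cv2.imwrite('pics/s10.png',cv2.resize(f['img'][200:380,200:400,::-1],None,fx=3,fy=3))"
```

```text
t: 19.35
eef_pos: [0.6492, -0.1527, 0.1427]
ee_rot: [3.141, 0.0, -1.358]
force: [0.3, -0.1, 0.9]
width: 0.0005
t: 19.85
eef_pos: [0.6323, -0.1564, 0.143]
ee_rot: [-3.141, -0.0, -1.358]
force: [0.8, -0.2, 0.6]
width: 0.0004
t 19.85 pos [ 0.6323 -0.1564  0.143 ] yaw -77.8 feeder xy mm [  54.7 -109.7] F [ 0.8 -0.2  0.6] M [ 0.044  0.123 -0.045] w 0.0004 rpy [-3.141 -0.    -1.358] q [ 0.06  0.38 -0.15  0.   -1.04  0.16]
```

View pics/s10.png

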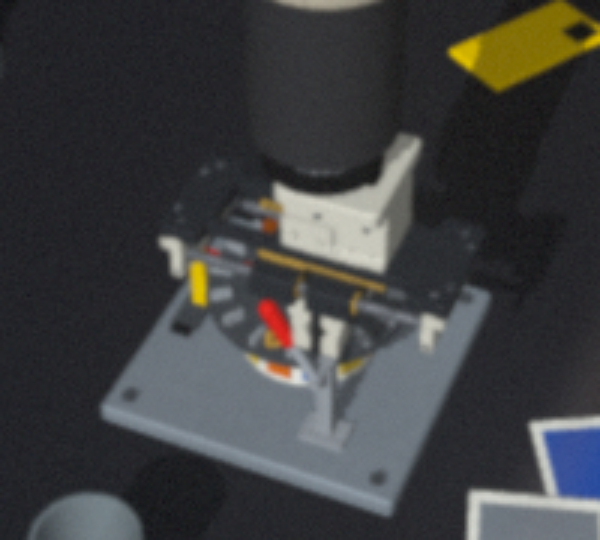

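The pawl is in: the sleeve leans to -x at (275,325). I'll lift, check the wheel, and go back over the handle.

```bash
python3 -m inch '1 0 -0.02 -0.05 0 0 0; 1 0 -0.02 -0.2 0 0 0; 1 0 -0.02 -0.36 0 0 0; 1 0 -0.02 -0.36 0 0 0;1 0 -0.02 -0.36 0 0 0'; python3 -c "
from plan import *
f=arm.grab_frame('scene')
to([.555,-.0588],.19,10.5)
import cv2
np.savez('pics/s11.npz',**f)
cv2.imwrite('pics/s11.png',cv2.resize(f['img'][230:350,230:370,::-1],None,fx=5,fy=5,interpolation=cv2.INTER_CUBIC))"
```

```text
t: 20.4
eef_pos: [0.639, -0.1549, 0.2525]
ee_rot: [-3.138, -0.0, -1.358]
force: [0.6, -0.1, -1.5]
width: 0.0002
t 20.45 pos [ 0.6381 -0.1548  0.2507] yaw -77.8 feeder xy mm [  60.7 -109.4] F [ 1.2 -0.8 -0.5] M [0.021 0.169 0.026] w 0.0006 rpy [-3.141  0.    -1.358] q [ 0.06  0.32  0.   -0.   -1.26  0.15]
shares tx ty tz [-0.3714  0.2032  0.2025] rz -1.4718 rows 2.815723374433887 10.280371734801358
```

View pics/s11.png

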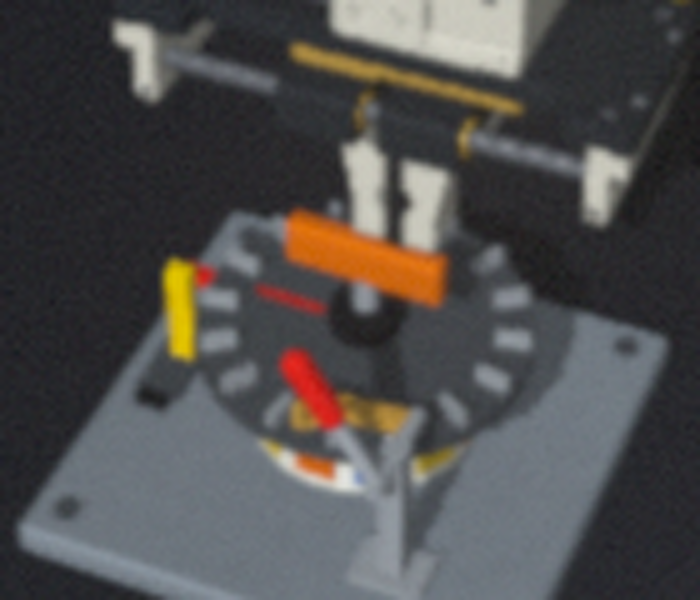

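```bash
python3 -m inch '0.6 -0.1 0.05 0 0 0 -0.14; 0.6 -0.2 0.1 0 0 0 -0.28; 0.6 -0.3 0.16 0 0 0 -0.42; 0.6 -0.371 0.203 0 0 0 -0.56; 0.6 -0.371 0.203 0 0 0 -0.7; 0.6 -0.371 0.203 0 0 0 -0.84; 0.6 -0.371 0.203 0 0 0 -0.98; 0.6 -0.371 0.203 0 0 0 -0.98; 0.6 -0.371 0.203 0 0 0 -0.98'; python3 -c "
from plan import *
to([.555,-.0588],.19,10.5)"
```

```text
t: 21.35
eef_pos: [0.5546, -0.0592, 0.2498]
ee_rot: [3.141, 0.002, -0.336]
force: [-0.7, 0.6, 1.0]
width: 0.035
t 21.35 pos [ 0.5546 -0.0592  0.2498] yaw -19.3 feeder xy mm [-1.1  1.6] F [-0.7  0.6  1. ] M [-0.038  0.117  0.016] w 0.0350 rpy [ 3.141e+00  2.000e-03 -3.360e-01] q [ 0.24  0.15 -0.21 -0.   -1.21  0.99]
shares tx ty tz [ 0.0007 -0.0016  0.1993] rz -0.4959 rows 1.1955602506345309 3.464130814768419
```

```bash
python3 -m inch '0.6 0.0015 -0.0015 0 0 0 -0.14; 0.6 0.0015 -0.0015 0 0 0 -0.28; 0.6 0.0015 -0.0015 0 0 0 -0.42; 0.6 0.0015 -0.0015 0.08 0 0 -0.496; 0.6 0.0015 -0.0015 0.199 0 0 -0.496; 0.6 0.0015 -0.0015 0.199 0 0 -0.496; 0.6 0.0015 -0.0015 0.199 0 0 -0.496'; python3 -c "
from plan import *
to([.555,-.0588],.109,10.5)"
```

```text
t: 22.05
eef_pos: [0.5555, -0.0592, 0.1912]
ee_rot: [3.141, 0.002, 0.186]
force: [1.0, -0.6, 0.9]
width: 0.0348
t 22.05 pos [ 0.5555 -0.0592  0.1912] yaw 10.6 feeder xy mm [-0.2  1.4] F [ 1.  -0.6  0.9] M [-0.109  0.046 -0.034] w 0.0348 rpy [3.141e+00 2.000e-03 1.860e-01] q [ 0.24  0.2  -0.3   0.   -1.08  1.51]
shares tx ty tz [-0.0014 -0.0016  0.2739] rz 0.0021 rows 1.6433818642326017 0.015006699694597874
```

```bash
python3 -m inch '0.6 -0.001 -0.0015 0.1 0 0 0; 0.6 -0.001 -0.0015 0.2 0 0 0; 0.6 -0.001 -0.0015 0.25 0 0 0; 0.6 -0.001 -0.0015 0.274 0 0 0; 0.6 -0.001 -0.0015 0.274 0 0 0; 0.6 -0.001 -0.0015 0.274 0 0 0'; python3 -m inch '1 0 0 0 0 0 0;1 0 0 0 0 0 0;1 0 0 0 0 0 0;1 0 0 0 0 0 0;1 0 0 0 0 0 0' 15;python3 mza.py .3; python3 -c "
from plan import *
st()"
```

```text
t: 22.65
eef_pos: [0.5564, -0.0584, 0.1105]
ee_rot: [3.141, -0.002, 0.188]
force: [0.5, -0.0, -0.1]
width: 0.0354
t: 23.15
eef_pos: [0.5555, -0.0585, 0.1094]
ee_rot: [3.141, -0.001, 0.188]
force: [-0.4, -0.0, 3.2]
width: 0.0113
t 23.35 yaw 10.76 mz -0.118+-0.016 F [-0.9  0.   5.1] w 0.0121
t 23.35 pos [ 0.5555 -0.0585  0.1094] yaw 10.8 feeder xy mm [-0.1  2. ] F [-0.3  0.7  6.1] M [-0.039  0.587 -0.086] w 0.0121 rpy [ 3.141e+00 -1.000e-03  1.880e-01] q [ 0.25  0.27 -0.4   0.   -0.89  1.51]
```

Gripped again with an opening of 12 mm. Now I'll advance to the first click at about wheel 0.40, i.e. tool yaw about -11°, watching the torque.

```bash
python3 -m inch '1 0 0 0 0 0 0.02; 1 0 0 0 0 0 0.05; 1 0 0 0 0 0 0.08; 1 0 0 0 0 0 0.11; 1 0 0 0 0 0 0.14;1 0 0 0 0 0 0.17;1 0 0 0 0 0 0.2'; python3 mz.py .5; python3 -m inch '1 0 0 0 0 0 0.02; 1 0 0 0 0 0 0.04; 1 0 0 0 0 0 0.06'; python3 mz.py .5;  python3 -m inch '1 0 0 0 0 0 0.02; 1 0 0 0 0 0 0.04'; python3 mz.py .5; python3 -c "
from plan import *
f=arm.grab_frame('scene')
st()
import cv2
cv2.imwrite('pics/s12.png',cv2.resize(f['img'][230:350,230:370,::-1],None,fx=5,fy=5,interpolation=cv2.INTER_CUBIC))"
```

```text
t: 24.05
eef_pos: [0.5555, -0.0588, 0.1094]
ee_rot: [3.141, -0.0, -0.023]
force: [-0.7, -0.6, 5.5]
width: 0.0121
t 24.05 yaw -1.29 mz 0.061 F [-0.7 -0.6  5.5] ef6 0.444
t: 24.35
eef_pos: [0.5555, -0.0588, 0.1094]
ee_rot: [3.141, -0.0, -0.085]
force: [-1.2, -0.9, 5.3]
width: 0.0117
t 24.35 yaw -4.86 mz 0.094 F [-1.2 -0.9  5.3] ef6 0.266
t: 24.55
eef_pos: [0.5555, -0.0589, 0.1094]
ee_rot: [3.141, -0.001, -0.127]
force: [-0.5, -2.1, 5.1]
width: 0.0117
t 24.55 yaw -7.27 mz 0.130 F [-0.5 -2.1  5.1] ef6 0.271
t 24.60 pos [ 0.5555 -0.0589  0.1094] yaw -7.3 feeder xy mm [-0.2  1.7] F [-0.8 -2.1  4.9] M [-0.724  0.468 -0.009] w 0.0119 rpy [ 3.141e+00 -1.000e-03 -1.280e-01] q [ 0.25  0.27 -0.4   0.   -0.89  1.2 ]
```

View pics/s12.png

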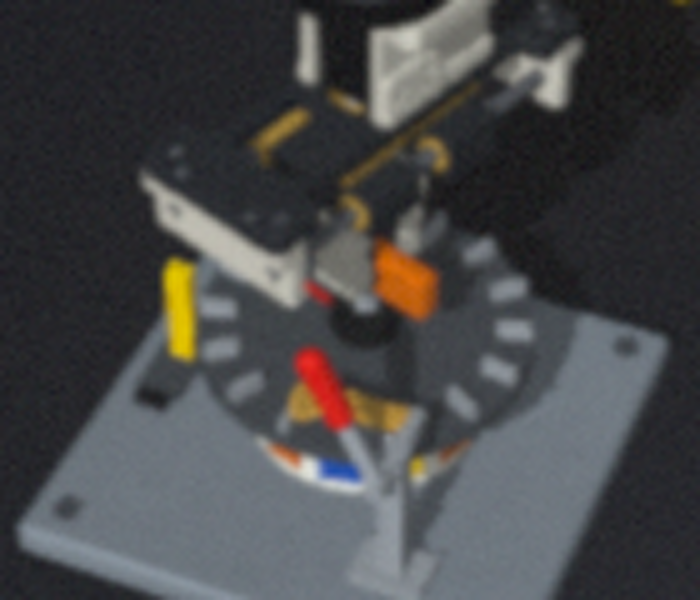

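The lever top has moved from (293,360) to (310,358), so the tooth is lifting the pawl. I'll advance in small steps and track the sleeve.

```bash
cat > lev.py <<'E'
import numpy as np,cv2
from station import arm
f=arm.grab_frame("scene");s=arm.get_state()
h=cv2.cvtColor(f["img"],cv2.COLOR_RGB2HSV);k=cv2.inRange(h,(0,150,80),(5,255,255))|cv2.inRange(h,(172,150,80),(180,255,255))
k[:295]=0;k[345:]=0;k[:,:275]=0;k[:,340:]=0
v,u=np.nonzero(k);m=cv2.moments(k,True);ang=0.5*np.arctan2(2*m["mu11"],m["mu20"]-m["mu02"])
print("t %.2f yaw %.2f wheel~%.3f mz %.3f sleeve (%.2f,%.2f) ang %.1f n %d"%(s["t"],np.degrees(s["ee_rot"][2]),np.radians(12)-s["ee_rot"][2],s["moment"][2],u.mean(),v.mean(),np.degrees(ang),len(u)))
E
python3 - <<'E'
import numpy as np,cv2
for n in ("scene0","s11","s9"):
    f=np.load(f"pics/{n}.npz")
    h=cv2.cvtColor(f["img"],cv2.COLOR_RGB2HSV);k=cv2.inRange(h,(0,150,80),(5,255,255))|cv2.inRange(h,(172,150,80),(180,255,255))
    k[:295]=0;k[345:]=0;k[:,:275]=0;k[:,340:]=0
    v,u=np.nonzero(k);print(n,u.mean(),v.mean(),len(u))
E
python3 lev.py
python3 -m inch '1 0 0 0 0 0 0.01; 1 0 0 0 0 0 0.02;1 0 0 0 0 0 0.02'>/dev/null; python3 lev.py
python3 -m inch '1 0 0 0 0 0 0.01; 1 0 0 0 0 0 0.02;1 0 0 0 0 0 0.02'>/dev/null; python3 lev.py
python3 -m inch '1 0 0 0 0 0 0.01; 1 0 0 0 0 0 0.01'>/dev/null; python3 lev.py
```

```text
scene0 294.3763440860215 306.68817204301075 93
s11 291.70103092783506 306.9072164948454 97
s9 318.93975903614455 315.1807228915663 83
t 24.65 yaw -7.26 wheel~0.336 mz -0.008 sleeve (294.36,306.96) ang 62.2 n 92
t 25.00 yaw -8.43 wheel~0.357 mz 0.019 sleeve (291.76,306.93) ang 56.2 n 98
t 25.35 yaw -9.63 wheel~0.377 mz -0.001 sleeve (291.78,307.00) ang 56.8 n 96
t 25.60 yaw -10.23 wheel~0.388 mz 0.034 sleeve (291.89,307.11) ang 56.6 n 99
```

The pawl lifted, then dropped between 0.336 and 0.357 on my scale; the sleeve is back to its rest pixel (291.8,307). Click one is done and paused. Now the second.

```bash
python3 -m inch '1 0 0 0 0 0 0; 1 0 0 0 0 0 0;1 0 0 0 0 0 0'>/dev/null; python3 lev.py
python3 -m inch '1 0 0 0 0 0 0.02; 1 0 0 0 0 0 0.05; 1 0 0 0 0 0 0.08; 1 0 0 0 0 0 0.11; 1 0 0 0 0 0 0.14;1 0 0 0 0 0 0.17;1 0 0 0 0 0 0.2'; python3 lev.py; python3 -m inch '1 0 0 0 0 0 0.02; 1 0 0 0 0 0 0.04; 1 0 0 0 0 0 0.06; 1 0 0 0 0 0 0.08;1 0 0 0 0 0 0.08'; python3 lev.py; python3 -c "
from plan import *
f=arm.grab_frame('scene')
st()
import cv2
cv2.imwrite('pics/s13.png',cv2.resize(f['img'][230:350,230:370,::-1],None,fx=5,fy=5,interpolation=cv2.INTER_CUBIC))"
```

```text
t 25.95 yaw -10.22 wheel~0.388 mz 0.031 sleeve (291.77,307.00) ang 57.0 n 97
t: 26.65
eef_pos: [0.5554, -0.0592, 0.1094]
ee_rot: [3.141, -0.001, -0.389]
force: [-0.6, -2.8, 5.3]
width: 0.0118
t 26.70 yaw -22.40 wheel~0.600 mz 0.034 sleeve (294.30,306.86) ang 61.1 n 92
t: 27.2
eef_pos: [0.5554, -0.0592, 0.1094]
ee_rot: [3.141, -0.001, -0.472]
force: [-0.9, -4.0, 5.2]
width: 0.0123
t 27.25 yaw -27.03 wheel~0.681 mz -0.027 sleeve (294.40,306.77) ang 62.1 n 92
t 27.30 pos [ 0.5554 -0.0592  0.1094] yaw -27.0 feeder xy mm [-0.4  1.4] F [-1.2 -3.2  5.1] M [-1.45   0.453 -0.049] w 0.0114 rpy [ 3.141e+00 -1.000e-03 -4.720e-01] q [ 0.25  0.27 -0.4   0.   -0.89  0.85]
```

View pics/s13.png

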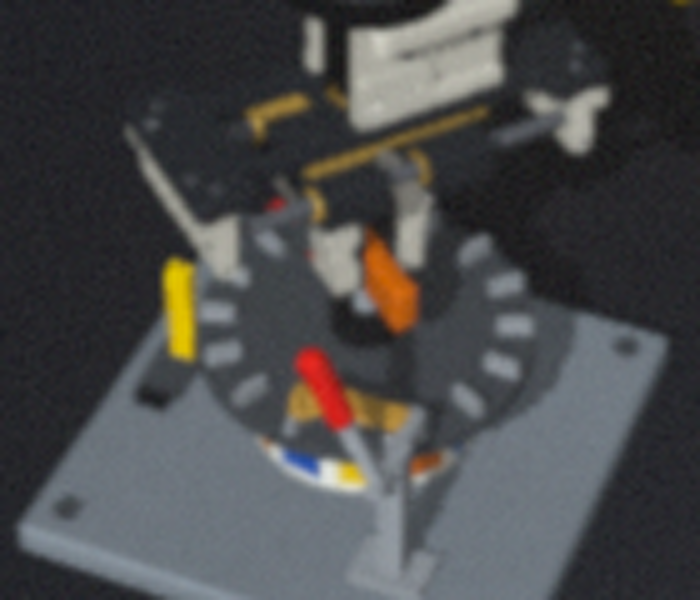

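The pawl is still lifted, with the sleeve at (294.4,306.8). I'll step on.

```bash
python3 -m inch '1 0 0 0 0 0 0.01; 1 0 0 0 0 0 0.02; 1 0 0 0 0 0 0.03'>/dev/null; python3 lev.py
python3 -m inch '1 0 0 0 0 0 0.01; 1 0 0 0 0 0 0.02;1 0 0 0 0 0 0.02'>/dev/null; python3 lev.py
python3 -m inch '1 0 0 0 0 0 0.01; 1 0 0 0 0 0 0.02;1 0 0 0 0 0 0.02'>/dev/null; python3 lev.py
```

```text
t 27.65 yaw -28.87 wheel~0.713 mz 0.037 sleeve (294.37,306.83) ang 61.8 n 90
t 28.00 yaw -30.02 wheel~0.733 mz 0.026 sleeve (294.36,306.89) ang 61.6 n 91
t 28.35 yaw -31.22 wheel~0.754 mz 0.042 sleeve (291.71,306.97) ang 56.5 n 98
```

The pawl dropped again between 0.733 and 0.754. I'll add a small margin, then let go and lift clear.

```bash
python3 -m inch '1 0 0 0 0 0 0.01; 1 0 0 0 0 0 0.02;1 0 0 0 0 0 0.02;1 0 0 0 0 0 0.02'>/dev/null; python3 lev.py
python3 -m inch '0.7 0 0 0 0 0 0; 0.6 0 0 0 0 0 0; 0.6 0 0 0 0 0 0;0.6 0 0 0 0 0 0; 0.6 0 0 0 0 0 0'; python3 lev.py
python3 -m inch '0.6 0 0 -0.05 0 0 0; 0.6 0 0 -0.15 0 0 0; 0.6 0 0 -0.3 0 0 0;0.6 0 0 -0.45 0 0 0;0.6 0 0 -0.5 0 0 0;0.6 0 0 -0.5 0 0 0;0.6 0 0 -0.5 0 0 0'; python3 lev.py
python3 -c "
from plan import *
st()
f=arm.grab_frame('scene')
import cv2
np.savez('pics/s14.npz',**f)
cv2.imwrite('pics/s14f.png',f['img'][:,:,::-1])
cv2.imwrite('pics/s14.png',cv2.resize(f['img'][230:350,230:370,::-1],None,fx=5,fy=5,interpolation=cv2.INTER_CUBIC))
from ov import draw
draw(f,O,YAW,.80,0,(230,370,230,350),5,'pics/s14o.png')"
```

```text
t 28.80 yaw -32.42 wheel~0.775 mz -0.031 sleeve (291.71,306.97) ang 56.5 n 98
t: 29.3
eef_pos: [0.5552, -0.0584, 0.1088]
ee_rot: [3.142, 0.0, -0.566]
force: [-0.7, 0.1, -0.4]
width: 0.0348
t 29.35 yaw -32.44 wheel~0.776 mz 0.021 sleeve (291.70,306.91) ang 56.1 n 97
t: 30.05
eef_pos: [0.555, -0.0583, 0.2587]
ee_rot: [-3.141, 0.0, -0.566]
force: [-0.4, -0.5, -0.3]
width: 0.0349
t 30.10 yaw -32.45 wheel~0.776 mz 0.048 sleeve (291.66,306.91) ang 55.9 n 98
t 30.10 pos [ 0.5546 -0.0584  0.2579] yaw -32.5 feeder xy mm [-0.9  2.3] F [-0.2  0.6 -0.6] M [-0.086  0.194  0.048] w 0.0350 rpy [ 3.141e+00  1.000e-03 -5.660e-01] q [ 0.25  0.15 -0.2  -0.   -1.22  0.76]
```

View pics/s14o.png

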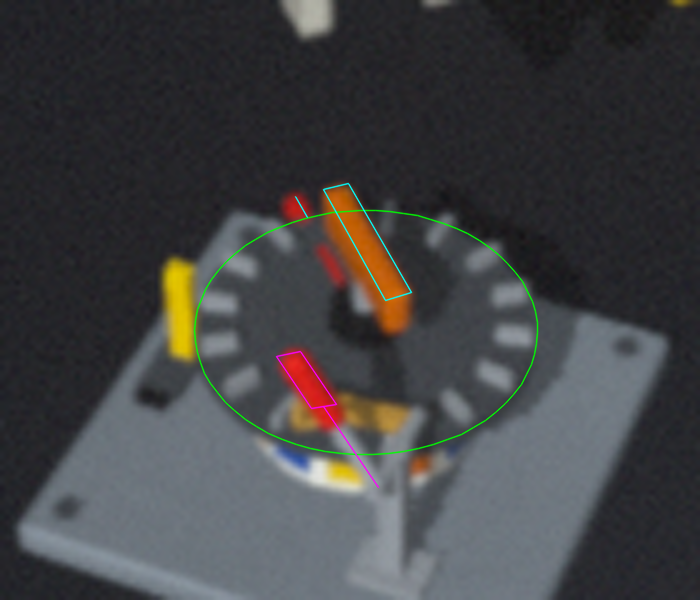

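View pics/s14f.png

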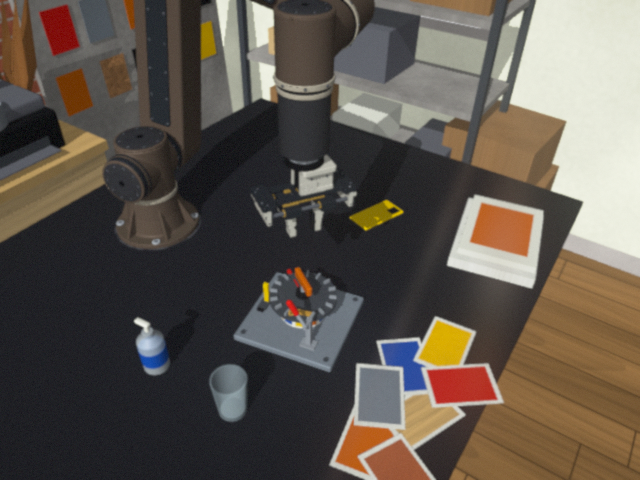

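The bar overlay at 0.80 fits. The sleeve is at its pawl-in pixel, the arm is clear, and the phone (377,215), tumbler (230,392) and pump (152,350) are where they were.

```bash
python3 -c "
from station import arm
print(arm.job_done())"
```

```text
the job is handed in; nothing more can be done
None
```

The feeder job is done and handed in at about 30 s. No verdict was returned.

- **Pawl out, wheel back:** I flipped the pawl out with shut fingers, then gripped the T-bar and turned it back from about 1.43 rad. Near the end I went in 0.2–0.5° steps until the torque rose steadily to about 0.19 N m. That is roughly 1.5–2 N on the pin, well under ramming. I then released it, and pictures showed the lug resting against the pin.
- **Pawl in, two clicks:** I flipped the pawl in and advanced the wheel twice with a pause between. The camera saw the pawl lift and drop each time, at about 0.35 and 0.74 on my angle scale. That scale reads about 0.02 below the quoted 0.37 and 0.76.
- **Last checks:** the wheel is at about 0.78–0.80. The pawl sleeve is at its rest position, and the gripper is open and about 15 cm above the grip height. By eye, the phone, tumbler and pump bottle had not moved.

Two readings were not fully explained:
- **Upward force:** about 5 N acted on the tool while it held the handle. It vanished on release, so it was probably the bar binding slightly in the pads.
- **Lever overlay:** my model overlay of the lever sat a few millimetres off the picture with the pawl in. I put that down to calibration.

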